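# Rack the screw jacks by height

## Robot

A 7-joint arm with a two-finger parallel gripper is mounted at the origin on the work surface. World frame = base frame: x ahead of the robot, y to its left, z up, the work surface at z = 0. Lengths are in m, angles in rad, forces in N, time in s.
With the tool pointing down it reaches from about 0.425 to 0.925 m from the base axis. Payload 6.8 kg.
Tool frame: the origin (TCP) lies on the front face of the gripper's body, between the roots of the fingers; the fingertips stand 73 mm ahead of it and the grasp point (between the pads) lies 54 mm ahead of it (tcp_to_tips is the distance from the TCP to the fingertips, in m); z points along the fingers, x is the direction in which the jaws open and shut, and the axes are right-handed (so a half turn about z gives the same grasp; the last joint's range is limited). The gripper opens to 85 mm and grips with 20 to 120 N. Pads are 22 mm wide; open, the fingers measure 114 mm over their backs; the gripper's body (76 mm by 85 mm) begins 54 mm behind the grasp point. The pads swing forward as they close: fully open they stand 13 mm farther back than shut.
Start: joints at [-1.224, 0.477, 0.022, 1.555, -0.011, 1.109, -0.083], TCP at [0.297, 0.606, 0.304] pointing down, gripper open.
Joint ranges: [-2.96, 2.96], [-0.34, 2.1], [-1.41, 1.46], [0.24, 2.44], [-1.37, 4.51], [0.17, 1.92], [-2.96, 2.96]. Speed limits (rad/s): [2.39, 2.39, 3.14, 3.14, 3.14, 3.14, 3.14].

## Interface

Orientations are given as a unit quaternion [w, x, y, z].
In Python, from station import get_obs, read_camera, hand_in, look_for, silhouettes, tcp_to_tips gives the robot as it stands. The module is installed in compiled form; this text tells all that it offers.
- The arm moves only by the tool apply_moves, never from a script. Its argument "moves" is a list of rows, each a list of 3 entries, a list of its own where there are three numbers: the shift along the tool's x, y, z in units of 25 mm (1.0 is 25 mm), then the turn, a rotation vector about the tool's x, y, z in units of 10 degrees (1.0 is 10 degrees), then the gripper's target within -1 to 1 (fully open at 1, half-way at 0, shut at -1). In form: [[[dx, dy, dz], [rx, ry, rz], jaw], ...]. A call has 1 to 20 rows; each row is the pose to reach, as a shift and turn from the pose commanded when the call began, along the tool's axes at that moment; what a row does not reach only later rows make up. A row lasts 1/8 s, in which the tool goes at most 62.5 mm and 10.7 degrees, less where a joint would pass 70% of its speed; a pose out of reach is approached as far as the arm can. A call with a gripper value outside its range is refused whole. The fingers move at their own pace and stop on an object; "force" is the grip in N (left out, the last holds). Time passes only in rows, so rows that repeat a pose let the fingers close. It gives the time, the measured TCP pose, the force and the opening at its end, in the units of the state.
- get_obs(): the state, without advancing time (a new reading comes with each control period).
- read_camera(name): name is "scene" or "top" or "wrist"; returns a dict with "color" (384x512x3 uint8, red, green, blue), "mtx" (3x3 intrinsics, pixels), "eye" and "rotation" of the camera in the world; the wrist camera has in their place "hand_eye" (4x4, takes a point from camera to tool coordinates, whose origin is the TCP and whose axes are the tool frame's). Camera axes: x right, y up, looking along -z (the intrinsics and any distortion apply to the point x, -y, -z); pixel columns grow to the right and rows downward; lengths in m; the calibration is good to about 2 mm. A picture is of the moment at which its call begins: read the wrist's pose just before it. There is no depth.
- hand_in(): hands the job in, once; it reports no verdict.
Trained networks look in the newest picture that a camera, given by its name, has taken for a name from the list of things; names that differ only in an ending like _2 or _b are one class to them, and where a whole thing is asked for, a point or a joint stands for the part that bears it (a point fixed in the world has none). Each returns a list of dicts, best first, with "conf" (0 to 1); they miss things now and then, are a little off and sometimes report something else, mostly with a low value. They report only what shows in the picture. A call takes as long as a camera call. They do not tell look-alikes from the thing itself.
- look_for(camera, query): "pixel" ([row, column] in pixels, amid what is visible of it).
- silhouettes(camera, query): "mask" (384x512 bool, what is visible of it) and "pixel" ([row, column] in pixels, amid what is visible of it).
The state is a dict: "t": time; "q": joint angles; "joint_vel": joint speeds; "joint_torque": joint torques, N m; "eef_pos": TCP position; "tool_rot": TCP orientation; "contact_force": force on the tool from outside, world axes, zero at the start; "torque": the same for the moment, N m; "gripper_width": opening from 0.0 (shut) to 1.0 (fully open).
Only numpy, scipy, OpenCV 4.12 (cv2) and the standard library are available. Lean on these libraries where they do the work, as an engineer would, in place of code of your own. Each camera call takes 0.05 s, during which the arm holds its last target.

## Task

Put the four steel screw jacks away on the wooden rack board in order of height: the tallest on the white pad next to the V-block, then each shorter one on the next pad, so that the shortest is at the far end. Stand each one upright in the middle of its pad, setting it down rather than dropping it, without tipping any over, and leave the drill chuck and the collet where they are.

Things in the scene. Friction and masses are not known exactly. Their poses are not given: they have to be found in the camera images.
- jack_a_mid (a point): the tallest steel screw jack: an upright round bright-steel post 94 mm high in all and 42 mm in diameter for its lower 78 mm, then a short neck and a dark domed cap (30 mm wide) in the top 16 mm; loose, foot flat on the bench at the start. The point is on its axis, half-way up (47 mm above its foot); z is its axis, up when upright. About 0.55 kg
- jack_b_mid (a point): the second tallest steel screw jack: an upright round bright-steel post 78 mm high in all and 38 mm in diameter for its lower 62 mm, then a short neck and a dark domed cap (27 mm wide) in the top 16 mm; loose, foot flat on the bench at the start. The point is on its axis, half-way up (39 mm above its foot); z is its axis, up when upright. About 0.4 kg
- jack_c_mid (a point): the third tallest steel screw jack: an upright round bright-steel post 62 mm high in all and 34 mm in diameter for its lower 46 mm, then a short neck and a dark domed cap (24 mm wide) in the top 16 mm; loose, foot flat on the bench at the start. The point is on its axis, half-way up (31 mm above its foot); z is its axis, up when upright. About 0.28 kg
- jack_d_mid (a point): the shortest steel screw jack: an upright round bright-steel post 46 mm high in all and 30 mm in diameter for its lower 30 mm, then a short neck and a dark domed cap (22 mm wide) in the top 16 mm; loose, foot flat on the bench at the start. The point is on its axis, half-way up (23 mm above its foot); z is its axis, up when upright. About 0.18 kg
- pad1: one of four alike flat round white plastic pads, 64 mm in diameter, 3 mm thick, fixed in a row about 90 mm apart on the wooden rack board (530 x 85 mm, 10 mm thick, lying on the bench). The pad numbers say nothing of their order in the row. Origin: centre of its underside, so its top is 3 mm above it (13 mm above the bench)
- pad2: one of four alike flat round white plastic pads, 64 mm in diameter, 3 mm thick, fixed in a row about 90 mm apart on the wooden rack board (530 x 85 mm, 10 mm thick, lying on the bench). The pad numbers say nothing of their order in the row. Origin: centre of its underside, so its top is 3 mm above it (13 mm above the bench)
- pad3: one of four alike flat round white plastic pads, 64 mm in diameter, 3 mm thick, fixed in a row about 90 mm apart on the wooden rack board (530 x 85 mm, 10 mm thick, lying on the bench). The pad numbers say nothing of their order in the row. Origin: centre of its underside, so its top is 3 mm above it (13 mm above the bench)
- pad4: one of four alike flat round white plastic pads, 64 mm in diameter, 3 mm thick, fixed in a row about 90 mm apart on the wooden rack board (530 x 85 mm, 10 mm thick, lying on the bench). The pad numbers say nothing of their order in the row. Origin: centre of its underside, so its top is 3 mm above it (13 mm above the bench)
- vblock: dark steel V-block, 50 x 44 mm, 36 mm high, with a V groove on top, fixed on the rack board at one end of the row of pads (either end; a wooden block of boring bars, up to 130 mm high, is fixed beyond the board, at least 55 mm clear of it), about 90 mm from the nearest pad's centre; a low brass ring, 42 mm wide and 16 mm high, is at the other end. Origin: centre of its underside
- chuck: bystander: black round drill chuck standing on the bench, 59 mm wide, 124 mm high with its drill; loose. Origin: centre of its foot
- collet: bystander: bright steel tapered collet on the bench, 40 mm wide, 38 mm high; loose. Origin: centre of its foot
Things that resemble listed ones, but are neither listed nor needed, are in the scene too. Leave any pink look-alike of the part that bears jack_a_mid alone.

How it is judged:
At the end, for the whole second after the job is handed in: Every jack stands upright (within 0.1 rad) and at rest on a pad, its axis within 15 mm of the pad's centre, tallest on the pad next to the V-block and the others in falling height away from it (90, 180, 270 and 360 mm from the V-block, within 30 mm), all released ((horizontal distance between jack_a_mid and pad1 below 0.015 m or horizontal distance between jack_a_mid and pad2 below 0.015 m or horizontal distance between jack_a_mid and pad3 below 0.015 m or horizontal distance between jack_a_mid and pad4 below 0.015 m) and horizontal distance between jack_a_mid and vblock between 0.06 and 0.12 m and angle between each of jack_a_mid, jack_b_mid, jack_c_mid, jack_d_mid's own z axis and vertical below 0.1 rad and height (world z) of jack_a_mid below 0.065 m and linear speed of each of jack_a, jack_b, jack_c, jack_d below 0.02 m/s and angular speed of each of jack_a, jack_b, jack_c, jack_d below 0.2 rad/s and (horizontal distance between jack_b_mid and pad1 below 0.015 m or horizontal distance between jack_b_mid and pad2 below 0.015 m or horizontal distance between jack_b_mid and pad3 below 0.015 m or horizontal distance between jack_b_mid and pad4 below 0.015 m) and horizontal distance between jack_b_mid and vblock between 0.15 and 0.21 m and height (world z) of jack_b_mid below 0.057 m and (horizontal distance between jack_c_mid and pad1 below 0.015 m or horizontal distance between jack_c_mid and pad2 below 0.015 m or horizontal distance between jack_c_mid and pad3 below 0.015 m or horizontal distance between jack_c_mid and pad4 below 0.015 m) and horizontal distance between jack_c_mid and vblock between 0.24 and 0.3 m and height (world z) of jack_c_mid below 0.049 m and (horizontal distance between jack_d_mid and pad1 below 0.015 m or horizontal distance between jack_d_mid and pad2 below 0.015 m or horizontal distance between jack_d_mid and pad3 below 0.015 m or horizontal distance between jack_d_mid and pad4 below 0.015 m) and horizontal distance between jack_d_mid and vblock between 0.33 and 0.39 m and height (world z) of jack_d_mid below 0.041 m); the robot touches nothing.
It fails at once if a jack is tipped over (more than 45 degrees) (angle between any of jack_a_mid, jack_b_mid, jack_c_mid, jack_d_mid's own z axis and vertical above 0.8 rad).
It fails at once if a jack is dropped (free of the gripper more than 25 mm above the pads' height) ((height (world z) of jack_a_mid above 0.085 m and contact force between jack_a and the fingers below 0.02 N) or (height (world z) of jack_b_mid above 0.077 m and contact force between jack_b and the fingers below 0.02 N) or (height (world z) of jack_c_mid above 0.069 m and contact force between jack_c and the fingers below 0.02 N) or (height (world z) of jack_d_mid above 0.061 m and contact force between jack_d and the fingers below 0.02 N)).
It fails at once if the chuck or the collet is moved by more than 20 mm (distance of any of chuck, collet from where it was at the start of the episode above 0.02 m).
It also fails if it takes over 96 s, if anything falls off the work surface, if the arm or the gripper's body presses on something with over 40 N, if the wrist force passes 120 N, or if a joint passes its speed limit or range.

## Working session

There is one attempt and no reset: what is moved stays moved. The work goes in short steps, Python scripts to look and compute and a tool call to move; the robot and the scene stay as the last step left them, time stands still between calls to the robot, and variables do not carry over. Pictures are saved under pics/ and viewed, and the job is handed in when it is done.

Besides the shell and the picture viewer there is one more tool, called after "Call:" as name(argument=value, ...) on one line, values as JSON. apply_moves: Moves the arm, as the interface text tells. Its arguments: {"type":"object","properties":{"moves":{"type":"array"},"force":{"type":"number"}},"required":["moves"]}

```bash
mkdir -p pics; python3 - <<'E'
from station import *
import cv2,numpy as np
o=get_obs();print(o['t'],o['eef_pos'],o['tool_rot'],tcp_to_tips if not callable(tcp_to_tips) else tcp_to_tips())
for c in ['scene','top','wrist']:
    r=read_camera(c);cv2.imwrite(f'pics/{c}0.png',r['color'][:,:,::-1])
    print(c,r['mtx'].tolist(),{k:np.round(v,4).tolist() for k,v in r.items() if k not in('color','mtx')})
E
```

```text
0.0 [0.29633528 0.6059554  0.30292873] [ 5.29539272e-04  8.48326998e-01  5.29471891e-01 -7.35796246e-04] 0.0726
scene [[375.3151987348621, 0.0, 249.40973687544792], [0.0, 375.3151987348621, 190.77240554268857], [0.0, 0.0, 1.0]] {'eye': [0.9041, -0.5814, 0.7177], 'rotation': [0.8782, 0.3844, 0.1242, 0.2562]}
top [[357.35764938360467, 0.0, 250.63918457210642], [0.0, 357.35764938360467, 190.93499507292333], [0.0, 0.0, 1.0]] {'eye': [0.3618, -0.0241, 0.9185], 'rotation': [-0.7032, -0.0749, 0.0493, 0.7053]}
wrist [[283.5694481352285, 0.0, 252.66313633792407], [0.0, 283.5694481352285, 192.31235996152841], [0.0, 0.0, 1.0]] {'hand_eye': [[1.0, -0.0006, -0.0008, -0.0008], [-0.0008, -0.9643, -0.2649, -0.0672], [-0.0006, 0.2649, -0.9643, -0.0691], [0.0, 0.0, 0.0, 1.0]]}
```

View pics/top0.png

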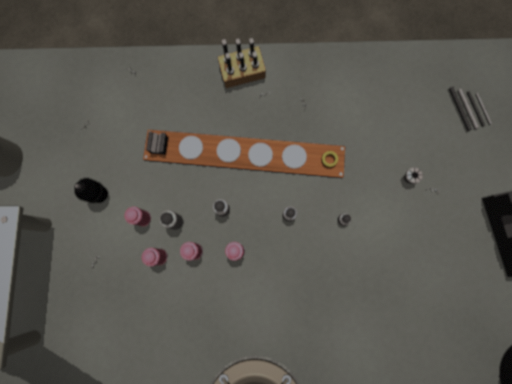

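View pics/scene0.png

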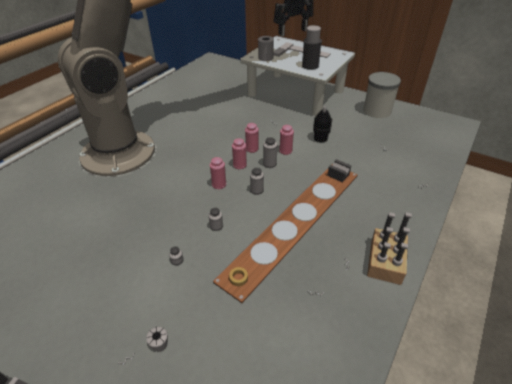

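View pics/wrist0.png

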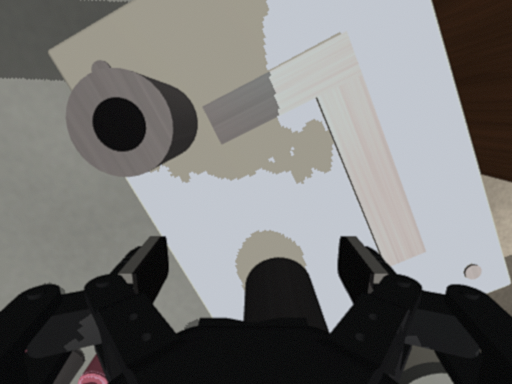

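```bash
cat > h.py <<'E'
from station import *
import cv2,numpy as np
from scipy.spatial.transform import Rotation as R
def rot(q): return R.from_quat([q[1],q[2],q[3],q[0]])
def cam(c):
    if c=='wrist':
        o=get_obs(); r=read_camera(c); T=np.eye(4);T[:3,:3]=rot(o['tool_rot']).as_matrix();T[:3,3]=o['eef_pos']
        M=T@np.array(r['hand_eye']); return r,M[:3,:3],M[:3,3]
    r=read_camera(c); return r,rot(r['rotation']).as_matrix(),np.array(r['eye'])
def ray(cm,px,z):
    r,Rm,e=cm; K=np.array(r['mtx']); 
    d=Rm@np.array([(px[1]-K[0,2])/K[0,0],-(px[0]-K[1,2])/K[1,1],-1.]); return e+d*(z-e[2])/d[2]
def proj(cm,p):
    r,Rm,e=cm;K=np.array(r['mtx']);c=Rm.T@(np.asarray(p)-e);c=c/-c[2];return np.array([K[1,2]-K[1,1]*c[1],K[0,2]+K[0,0]*c[0]])
E
python3 - <<'E'
from h import *
for c in ['top','scene']:
    cm=cam(c)
    print(c)
    for n,z in [('jack_a_mid',.047),('pad1',.013),('vblock',.03),('chuck',.05),('collet',.02)]:
        for d in look_for(c,n): print(n,round(d['conf'],2),np.round(d['pixel'],1),np.round(ray(cm,d['pixel'],z),3))
E
```

```text
top
jack_a_mid 0.94 [258.4 153.2] [0.352 0.244 0.047]
jack_a_mid 0.83 [217.8 166.4] [0.451 0.216 0.047]
jack_a_mid 0.75 [216.2 138.1] [0.455 0.286 0.047]
jack_a_mid 0.71 [250.4 232.5] [0.371 0.051 0.047]
jack_a_mid 0.63 [251.4 189.9] [0.369 0.155 0.047]
pad1 0.73 [151.9 262.5] [ 0.627 -0.022  0.013]
pad1 0.63 [157.1 294.3] [ 0.612 -0.105  0.013]
pad1 0.57 [153.8 226.6] [0.622 0.072 0.013]
pad1 0.56 [145.4 193. ] [0.646 0.162 0.013]
vblock 0.56 [137.7 157.4] [0.663 0.253 0.03 ]
vblock 0.48 [148.9 262.1] [ 0.63  -0.021  0.03 ]
chuck 0.79 [189.2  91.1] [0.523 0.409 0.05 ]
collet 0.73 [176.4 410.9] [ 0.556 -0.397  0.02 ]
scene
jack_a_mid 0.88 [154.2 239.9] [0.379 0.148 0.047]
jack_a_mid 0.72 [167.4 216.9] [0.358 0.061 0.047]
jack_a_mid 0.64 [150.9 267.7] [0.441 0.205 0.047]
jack_a_mid 0.63 [138.6 283.7] [0.45  0.286 0.047]
jack_a_mid 0.55 [139.3 249.9] [0.362 0.228 0.047]
pad1 0.85 [252.9 263.5] [ 0.617 -0.106  0.013]
pad1 0.67 [191.5 323.6] [0.646 0.164 0.013]
pad1 0.59 [213.2 306.6] [0.644 0.064 0.013]
pad1 0.55 [227.4 284.6] [ 0.62  -0.01   0.013]
vblock 0.76 [168.6 342.3] [0.657 0.263 0.03 ]
chuck 0.91 [126.5 321.4] [0.522 0.405 0.05 ]
chuck 0.53 [170.  338.9] [0.658 0.228 0.05 ]
collet 0.6 [340.  160.2] [ 0.561 -0.397  0.02 ]
```

```bash
python3 - <<'E'
from h import *
for c in ['top','scene']:
    cm=cam(c); im=cm[0]['color']
    hsv=cv2.cvtColor(im,cv2.COLOR_RGB2HSV)
    m=((hsv[...,2]>150)&(hsv[...,1]<45)).astype(np.uint8)
    n,l,s,ce=cv2.connectedComponentsWithStats(m)
    for i in range(1,n):
        if s[i,4]>150:print(c,s[i],np.round(ray(cm,ce[i][::-1],.013),4))
    for n,h in [('jack_a_mid',.094),('jack_b_mid',.078),('jack_c_mid',.062),('jack_d_mid',.046)]:
        for d in silhouettes(c,n):
            m=d['mask'];px=im[m].mean(0)
            ys,xs=np.where(m)
            print(n,round(d['conf'],2),np.round(d['pixel'],1),m.sum(),ys.min(),ys.max(),xs.min(),xs.max(),np.round(px),np.round(ray(cm,[ys.mean(),xs.mean()],h/2),3))
cm=cam('top');im=cm[0]['color'][...,::-1]
cv2.imwrite('pics/tz.png',cv2.resize(im[190:250,130:360],None,fx=3.4,fy=3.4,interpolation=cv2.INTER_CUBIC))
cm=cam('scene');im=cm[0]['color'][...,::-1]
cv2.imwrite('pics/sz.png',cv2.resize(im[130:280,150:310],None,fx=4,fy=4,interpolation=cv2.INTER_CUBIC))
E
```

```text
top [219 141  20  19 212] [0.6323 0.0676 0.013 ]
top [251 145  20  19 233] [ 0.6203 -0.0157  0.013 ]
top [284 147  21  19 239] [ 0.6139 -0.1037  0.013 ]
jack_a_mid 0.93 [214.5 138. ] 360 206 224 125 149 [106.  71.  79.] [0.456 0.29  0.047]
jack_a_mid 0.79 [218.2 169.3] 324 210 228 159 181 [70. 68. 65.] [0.447 0.205 0.047]
jack_a_mid 0.67 [259.2 152.6] 332 249 264 142 165 [110.  74.  84.] [0.357 0.243 0.047]
jack_a_mid 0.65 [251.3 232.2] 296 241 259 225 244 [131.  96. 107.] [0.372 0.047 0.047]
jack_a_mid 0.52 [251.8 190.4] 340 241 259 180 202 [119.  84.  93.] [0.372 0.152 0.047]
jack_b_mid 0.47 [204.6 220.9] 225 199 215 212 228 [79. 77. 75.] [0.479 0.083 0.039]
jack_c_mid 0.49 [212.4 290.3] 184 206 220 282 296 [79. 77. 75.] [ 0.463 -0.088  0.031]
jack_d_mid 0.64 [218.3 346.8] 140 213 225 337 350 [71. 69. 66.] [ 0.45  -0.223  0.023]
jack_d_mid 0.25 [143.9 190.2] 426 136 158 179 202 [143. 143. 145.] [0.639 0.166 0.023]
scene [274  37  29  13 225] [0.0403 1.0499 0.013 ]
scene [ 253   47  100   33 1143] [0.2549 0.9044 0.013 ]
scene [  0 120  82  47 244] [-0.2493 -0.1131  0.013 ]
scene [31
[... 246 characters left out ...]
013 ]
jack_a_mid 0.84 [140.5 287.1] 359 124 154 279 293 [117.  76.  83.] [0.459 0.286 0.047]
jack_a_mid 0.82 [172.5 215. ] 432 157 188 210 226 [120.  78.  86.] [0.375 0.042 0.047]
jack_a_mid 0.76 [152.8 267.3] 342 138 166 264 276 [83. 80. 77.] [0.45  0.202 0.047]
jack_a_mid 0.64 [142.  250.8] 338 123 152 245 258 [117.  75.  83.] [0.362 0.238 0.047]
jack_a_mid 0.58 [152.5 239.9] 416 138 168 232 246 [118.  77.  85.] [0.374 0.15  0.047]
jack_c_mid 0.74 [220.2 218. ] 248 208 230 209 222 [88. 84. 82.] [ 0.466 -0.091  0.031]
jack_d_mid 0.7 [255.7 177. ] 203 246 264 170 183 [91. 88. 85.] [ 0.453 -0.228  0.023]
jack_d_mid 0.33 [336.8 158.1] 399 327 350 146 167 [112. 107. 104.] [ 0.555 -0.399  0.023]
```

View pics/tz.png

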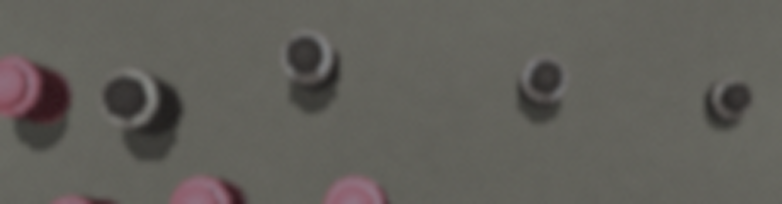

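View pics/sz.png

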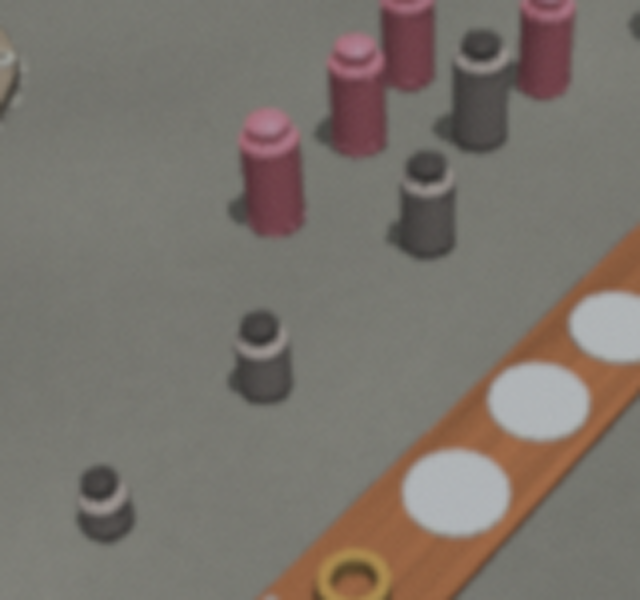

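```bash
python3 - <<'E'
from h import *
t=cam('top');s=cam('scene')
off=lambda p,o,f:[o[0]+(p[1]+.5)/f-.5,o[1]+(p[0]+.5)/f-.5]
for n,h,a,b in [('a',.094,(127,97),(482,43)),('b',.078,(304,55),(428,164)),('c',.062,(546,77),(260,325)),('d',.046,(737,98),(100,482))]:
    print(n,np.round(ray(t,off(a,(190,130),3.4),h-.003),4),np.round(ray(s,off(b,(130,150),4),h-.004),4))
for c,cm in (('top',t),('scene',s)):
  for n,z in [('pad1',.013),('vblock',.02)]:
    for d in silhouettes(c,n):
        ys,xs=np.where(d['mask']);print(c,n,round(d['conf'],2),d['mask'].sum(),np.round(ray(cm,[ys.mean(),xs.mean()],z),4))
o=get_obs();print(rot(o['tool_rot']).as_matrix().round(4),o['eef_pos'])
E
```

```text
a [0.4454 0.202  0.091 ] [0.45   0.2021 0.09  ]
b [0.4761 0.0821 0.075 ] [0.48   0.0808 0.074 ]
c [ 0.4618 -0.0883  0.059 ] [ 0.4647 -0.0897  0.058 ]
d [ 0.448  -0.2254  0.043 ] [ 0.4521 -0.2273  0.042 ]
top pad1 0.72 418 [ 0.6162 -0.1044  0.013 ]
top pad1 0.65 457 [ 0.6222 -0.0151  0.013 ]
top pad1 0.64 460 [0.6435 0.1698 0.013 ]
top pad1 0.61 473 [0.6333 0.0678 0.013 ]
top vblock 0.59 424 [0.6528 0.2575 0.02  ]
top vblock 0.59 215 [0.4797 0.0844 0.02  ]
scene pad1 0.91 478 [ 0.617  -0.1059  0.013 ]
scene pad1 0.89 338 [0.6359 0.0668 0.013 ]
scene pad1 0.63 405 [ 0.6222 -0.0181  0.013 ]
scene pad1 0.55 269 [0.6453 0.1658 0.013 ]
scene vblock 0.82 330 [0.6454 0.2632 0.02  ]
[[ 4.392e-01  8.984e-01 -1.000e-04]
 [ 8.984e-01 -4.392e-01  0.000e+00]
 [ 0.000e+00 -1.000e-04 -1.000e+00]] [0.29647154 0.60642159 0.30390149]
```

Call:
apply_moves(moves=[[[-11.87,12.55,2.15],[0,0,6.39],1],[[-11.87,12.55,2.15],[0,0,6.39],1],[[-11.87,12.55,2.15],[0,0,6.39],1],[[-11.87,12.55,2.15],[0,0,6.39],1],[[-11.87,12.55,2.15],[0,0,6.39],1],[[-11.87,12.55,2.15],[0,0,6.39],1],[[-11.87,12.55,2.15],[0,0,6.39],1],[[-11.87,12.55,2.15],[0,0,6.39],1],[[-11.87,12.55,2.15],[0,0,6.39],1],[[-11.87,12.55,2.15],[0,0,6.39],1],[[-11.87,12.55,2.15],[0,0,6.39],1]], force=60)

```text
t: 3.02
eef_pos: [0.4477, 0.2033, 0.2502]
tool_rot: [-0.0, 1.0, 0.002, 0.0]
contact_force: [1.0, -0.8, 0.8]
gripper_width: 1.0
```

```bash
cat > w.py <<'E'
import sys
from h import *
o=get_obs();print(o['t'],np.round(o['eef_pos'],4),np.round(rot(o['tool_rot']).as_matrix(),3).tolist(),np.round(o['contact_force'],1),o['gripper_width'])
cm=cam('wrist');im=cm[0]['color'].copy()
for l,p in [('a',(.448,.202,.094)),('b',(.478,.0815,.078)),('c',(.463,-.089,.062)),('d',(.450,-.2265,.046)),('1',(.6445,.167,.013)),('2',(.6345,.067,.013)),('3',(.6225,-.017,.013)),('4',(.6165,-.105,.013))]:
    q=proj(cm,p)
    if 0<q[0]<384 and 0<q[1]<512: print(l,q.round(1)); cv2.drawMarker(im,(int(q[1]),int(q[0])),(0,255,0),0,10,1)
cv2.imwrite(f'pics/{sys.argv[1]}.png',im[...,::-1])
E
python3 w.py w1
```

```text
3.025 [0.4477 0.2033 0.2502] [[1.0, 0.003, 0.0], [0.003, -1.0, 0.0], [0.0, -0.0, -1.0]] [ 1.  -0.8  0.8] 1.0004544501664543
a [199.3 253.6]
b [310.7 283.1]
1 [208.9 425.6]
2 [285.9 404.2]
3 [342.2 385.8]
```

View pics/w1.png

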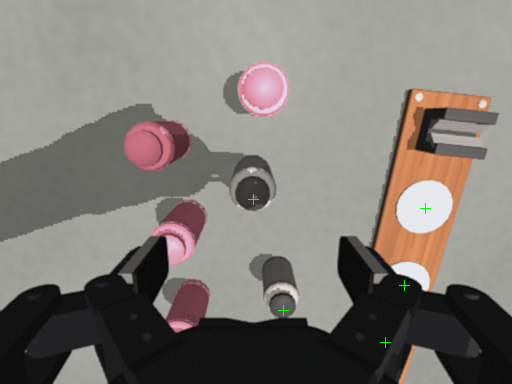

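```bash
python3 - <<'E'
from h import *
cm=cam('wrist')
for z in (.084,.087,.09,.094): print(z,ray(cm,[194,252.5],z).round(4), proj(cm,(.448,.204,z)).round(1))
print(ray(cm,[207.3,424.3],.013).round(4))
im=cm[0]['color'][...,::-1][140:230,210:300]
cv2.imwrite('pics/wz.png',cv2.resize(im,None,fx=6,fy=6))
E
```

```text
0.084 [0.4471 0.2035 0.084 ] [193.4 253.5]
0.087 [0.4471 0.2043 0.087 ] [194.4 253.5]
0.09 [0.4471 0.2052 0.09  ] [195.3 253.5]
0.094 [0.4471 0.2063 0.094 ] [196.7 253.6]
[0.6426 0.1686 0.013 ]
```

View pics/wz.png

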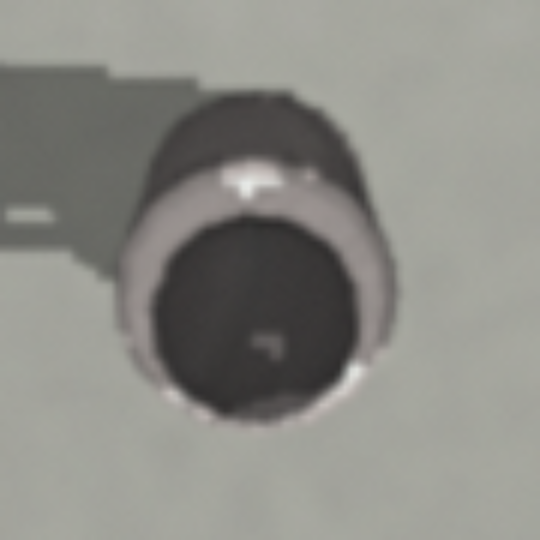

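Call:
apply_moves(moves=[[[0,-0.05,2],[0,0,0],1],[[0,-0.05,4],[0,0,0],1],[[0,-0.05,5],[0,0,0],1],[[0,-0.05,5.7],[0,0,0],1],[[0,-0.05,5.7],[0,0,0],1],[[0,-0.05,5.7],[0,0,0],-1],[[0,-0.05,5.7],[0,0,0],-1],[[0,-0.05,5.7],[0,0,0],-1],[[0,-0.05,5.7],[0,0,0],-1],[[0,-0.05,5.7],[0,0,0],-1],[[0,-0.05,5.7],[0,0,0],-1],[[0,-0.05,5.7],[0,0,0],-1]], force=60)

```text
t: 4.62
eef_pos: [0.4483, 0.2036, 0.1087]
tool_rot: [-0.001, 1.0, 0.0, 0.0]
contact_force: [-2.1, 0.2, 6.9]
gripper_width: 0.477
```

```bash
python3 w.py w2
```

```text
4.625 [0.4483 0.2036 0.1087] [[1.0, 0.001, 0.001], [0.001, -1.0, 0.001], [0.001, -0.001, -1.0]] [-2.1  0.2  6.9] 0.4772370890932852
a [316.8 253.5]
```

View pics/w2.png

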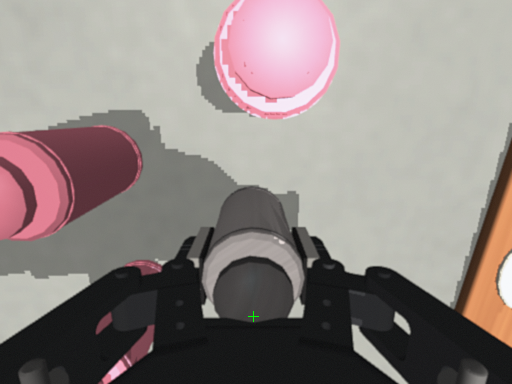

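Call:
apply_moves(moves=[[[0,0,-0.4],[0,0,0],-1],[[0,0,-1],[0,0,0],-1],[[0,0,-1.6],[0,0,0],-1],[[1,0.2,-1.6],[0,0,0],-1],[[2.5,0.46,-1.6],[0,0,0],-1],[[4,0.75,-1.6],[0,0,0],-1],[[5.5,1.02,-1.6],[0,0,0],-1],[[6.8,1.26,-1.6],[0,0,0],-1],[[7.5,1.4,-1.6],[0,0,0],-1],[[7.84,1.46,-1.6],[0,0,0],-1],[[7.84,1.46,-1.5],[0,0,0],-1],[[7.84,1.46,-1.2],[0,0,0],-1],[[7.84,1.46,-0.9],[0,0,0],-1],[[7.84,1.46,-0.65],[0,0,0],-1],[[7.84,1.46,-0.65],[0,0,0],-1]])

```text
t: 6.55
eef_pos: [0.6434, 0.1669, 0.123]
tool_rot: [0.0, 1.0, 0.0, -0.001]
contact_force: [0.3, -0.1, -4.8]
gripper_width: 0.475
```

```bash
cat > s.py <<'E'
import sys
from h import *
r=[]
for c in ('scene','top'):
    im=cam(c)[0]['color'][...,::-1]
    r.append(cv2.resize(im[110:300,160:400] if c=='scene' else im[100:260,100:360],(700,554) if c=='scene' else (700,430),interpolation=cv2.INTER_CUBIC))
cv2.imwrite(f'pics/{sys.argv[1]}.png',r[0]);cv2.imwrite(f'pics/{sys.argv[1]}t.png',r[1])
E
python3 s.py s1; python3 w.py w3
```

```text
6.65 [0.644  0.1669 0.1239] [[1.0, 0.001, -0.0], [0.001, -1.0, -0.0], [-0.0, 0.0, -1.0]] [-0.8 -0.7 -3.7] 0.48018788172575505
1 [216.5 254.1]
2 [339.4 240.7]
```

View pics/s1.png

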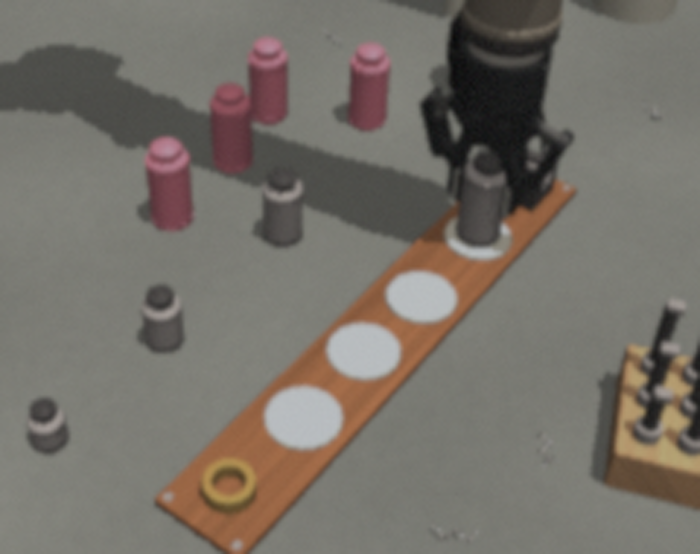

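View pics/w3.png

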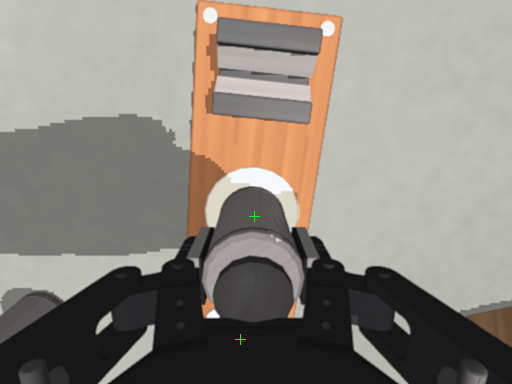

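Call:
apply_moves(moves=[[[0,0,0.04],[0,0,0],-1],[[0,0,0.08],[0,0,0],-1],[[0,0,0.08],[0,0,0],-1]])

```text
t: 7.08
eef_pos: [0.6441, 0.1669, 0.1219]
tool_rot: [-0.0, 1.0, 0.0, 0.0]
contact_force: [0.6, 0.5, -3.9]
gripper_width: 0.474
```

Call:
apply_moves(moves=[[[0,0,0.03],[0,0,0],-1],[[0,0,0.06],[0,0,0],-1],[[0,0,0.06],[0,0,0],-1]])

```text
t: 7.45
eef_pos: [0.6441, 0.1669, 0.1217]
tool_rot: [-0.0, 1.0, 0.0, 0.0]
contact_force: [-4.3, -0.4, 7.7]
gripper_width: 0.473
```

Touched down (force turned upward). Release, rise, and go over to B.

Call:
apply_moves(moves=[[[0,0,-0.02],[0,0,0],0.2],[[0,0,-0.02],[0,0,0],1],[[0,0,-0.02],[0,0,0],1],[[0,0,-0.02],[0,0,0],1],[[0,0,-0.8],[0,0,0],1],[[0,0,-2],[0,0,0],1],[[0,0,-3.5],[0,0,0],1],[[-1,0.5,-4.5],[0,0,0],1],[[-3,1.5,-4.5],[0,0,0],1],[[-5,2.6,-4.5],[0,0,0],1],[[-6.64,3.42,-4.5],[0,0,0],1],[[-6.64,3.42,-4.5],[0,0,0],1],[[-6.64,3.42,-4.5],[0,0,0],1]])

```text
t: 9.07
eef_pos: [0.4792, 0.0818, 0.2342]
tool_rot: [-0.001, 1.0, 0.0, 0.001]
contact_force: [0.3, -0.3, -0.9]
gripper_width: 1.0
```

```bash
python3 s.py s2; python3 w.py w4
```

```text
9.175 [0.4795 0.0821 0.2336] [[1.0, 0.001, 0.002], [0.001, -1.0, 0.001], [0.002, -0.001, -1.0]] [-0.8 -0.5  0.1] 1.0015215074036208
a [ 30.5 205.6]
b [198.7 251. ]
c [351.6 236.5]
1 [ 95.3 422.7]
2 [194.5 398.3]
3 [265.3 377.7]
4 [329.9 364.3]
```

View pics/s2.png

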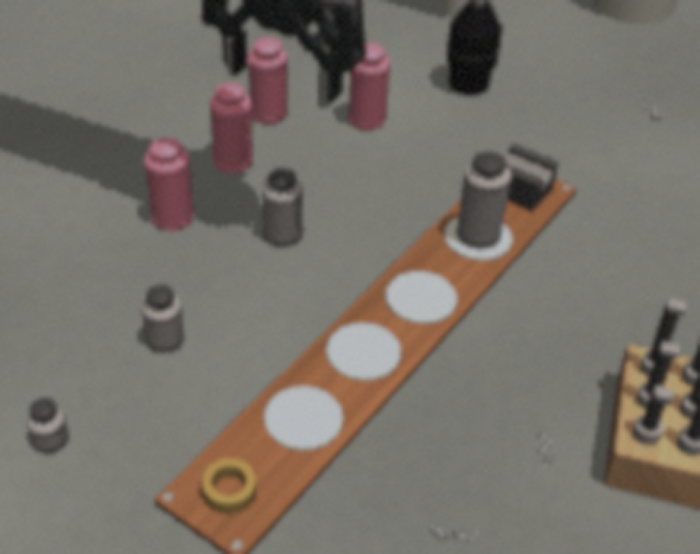

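View pics/w4.png

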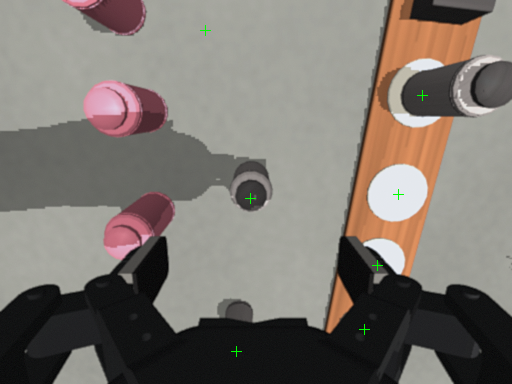

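Call:
apply_moves(moves=[[[-0.02,-0.05,2],[0,0,0],1],[[-0.02,-0.05,3.8],[0,0,0],1],[[-0.02,-0.05,4.8],[0,0,0],1],[[-0.02,-0.05,5.38],[0,0,0],1],[[-0.02,-0.05,5.38],[0,0,0],1],[[-0.02,-0.05,5.38],[0,0,0],-1],[[-0.02,-0.05,5.38],[0,0,0],-1],[[-0.02,-0.05,5.38],[0,0,0],-1],[[-0.02,-0.05,5.38],[0,0,0],-1],[[-0.02,-0.05,5.38],[0,0,0],-1],[[-0.02,-0.05,5.38],[0,0,0],-1],[[-0.02,-0.05,5.38],[0,0,0],-1]], force=55)

```text
t: 10.72
eef_pos: [0.4781, 0.0827, 0.0994]
tool_rot: [-0.0, 1.0, 0.0, 0.001]
contact_force: [-2.1, -0.8, 7.9]
gripper_width: 0.429
```

```bash
python3 w.py w5
```

```text
10.725 [0.4781 0.0827 0.0994] [[1.0, 0.001, 0.001], [0.001, -1.0, 0.001], [0.001, -0.001, -1.0]] [-2.1 -0.8  7.9] 0.4290569118335232
b [303.5 254. ]
2 [255.3 511. ]
3 [366.5 464. ]
```

View pics/w5.png

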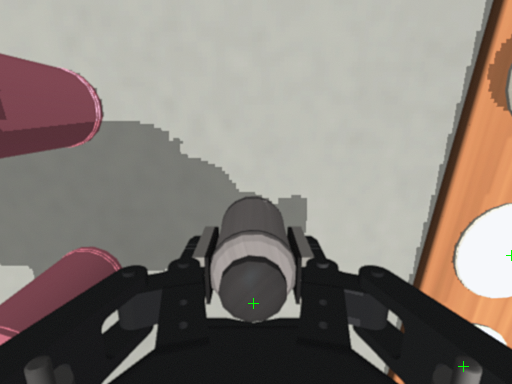

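Call:
apply_moves(moves=[[[0,0,-0.4],[0,0,0],-1],[[0,0,-1],[0,0,0],-1],[[0,0,-1.6],[0,0,0],-1],[[1,0.1,-1.6],[0,0,0],-1],[[2.5,0.25,-1.6],[0,0,0],-1],[[4,0.4,-1.6],[0,0,0],-1],[[5.3,0.53,-1.6],[0,0,0],-1],[[6,0.6,-1.6],[0,0,0],-1],[[6.28,0.63,-1.6],[0,0,0],-1],[[6.28,0.63,-1.4],[0,0,0],-1],[[6.28,0.63,-1.1],[0,0,0],-1],[[6.28,0.63,-0.8],[0,0,0],-1],[[6.28,0.63,-0.6],[0,0,0],-1],[[6.28,0.63,-0.6],[0,0,0],-1]])

```text
t: 12.52
eef_pos: [0.6344, 0.0669, 0.1131]
tool_rot: [0.0, 1.0, 0.0, -0.0]
contact_force: [0.5, 0.6, -2.0]
gripper_width: 0.429
```

```bash
python3 w.py w6
```

```text
12.525 [0.6344 0.0669 0.1131] [[1.0, 0.001, -0.001], [0.001, -1.0, -0.0], [-0.001, 0.0, -1.0]] [ 0.5  0.6 -2. ] 0.42890254422277907
1 [ 50.2 272.6]
2 [222.4 253.7]
3 [332.3 236.7]
```

View pics/w6.png

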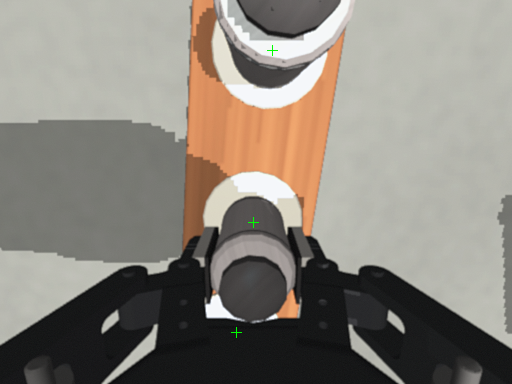

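Call:
apply_moves(moves=[[[0,-0.1,0],[0,0,0],-1],[[0,-0.1,0.04],[0,0,0],-1],[[0,-0.1,0.08],[0,0,0],-1],[[0,-0.1,0.1],[0,0,0],-1],[[0,-0.1,0.1],[0,0,0],-1]])

```text
t: 13.2
eef_pos: [0.6348, 0.0698, 0.1125]
tool_rot: [-0.001, 1.0, 0.0, 0.0]
contact_force: [-5.4, 0.6, 10.9]
gripper_width: 0.425
```

Call:
apply_moves(moves=[[[0,0,-0.02],[0,0,0],0.2],[[0,0,-0.02],[0,0,0],1],[[0,0,-0.02],[0,0,0],1],[[0,0,-0.02],[0,0,0],1],[[0,0,-0.8],[0,0,0],1],[[0,0,-2],[0,0,0],1],[[0,0,-3.5],[0,0,0],1],[[-1,0.8,-4.5],[0,0,0],1],[[-3,2.6,-4.5],[0,0,0],1],[[-5,4.6,-4.5],[0,0,0],1],[[-6.84,6.28,-4.5],[0,0,0],1],[[-6.84,6.28,-4.5],[0,0,0],1],[[-6.84,6.28,-4.5],[0,0,0],1],[[-6.84,6.28,-4.5],[0,0,0],1]])

```text
t: 14.95
eef_pos: [0.4653, -0.0865, 0.224]
tool_rot: [-0.0, 1.0, 0.001, 0.001]
contact_force: [0.7, 0.5, -0.1]
gripper_width: 0.994
```

```bash
python3 s.py s3; python3 w.py w7
```

```text
15.05 [ 0.465  -0.0866  0.2235] [[1.0, 0.003, 0.001], [0.003, -1.0, -0.0], [0.001, 0.0, -1.0]] [0.4 0.6 0.4] 1.0026860196719138
c [198.7 250.7]
d [322.1 237.9]
2 [ 11.7 448.1]
3 [111.8 419. ]
4 [200.4 399.7]
```

View pics/s3.png

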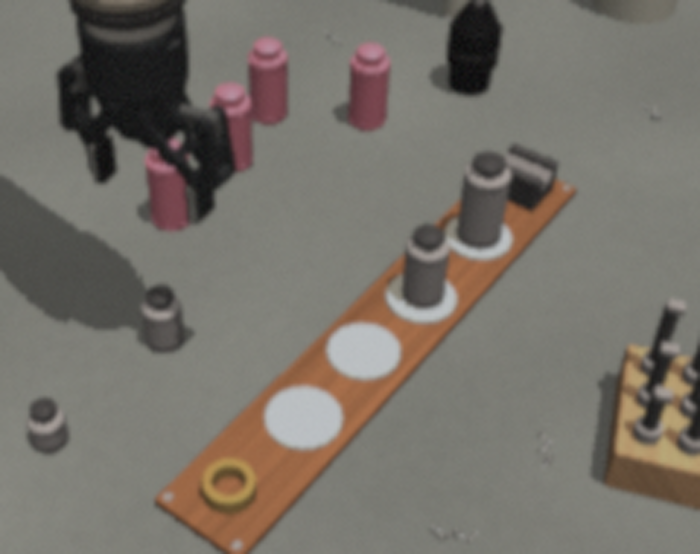

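View pics/w7.png

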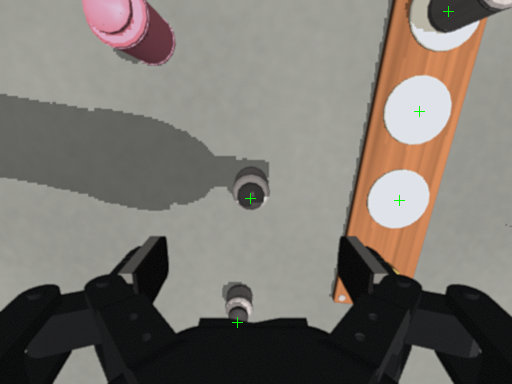

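Call:
apply_moves(moves=[[[-0.06,0,2],[0,0,0],1],[[-0.06,0,3.8],[0,0,0],1],[[-0.06,0,4.8],[0,0,0],1],[[-0.06,0,5.54],[0,0,0],1],[[-0.06,0,5.54],[0,0,0],1],[[-0.06,0,5.54],[0,0,0],-1],[[-0.06,0,5.54],[0,0,0],-1],[[-0.06,0,5.54],[0,0,0],-1],[[-0.06,0,5.54],[0,0,0],-1],[[-0.06,0,5.54],[0,0,0],-1],[[-0.06,0,5.54],[0,0,0],-1],[[-0.06,0,5.54],[0,0,0],-1]], force=50)

```text
t: 16.6
eef_pos: [0.4627, -0.0877, 0.0858]
tool_rot: [-0.0, 1.0, 0.0, 0.001]
contact_force: [-0.8, 0.3, 6.7]
gripper_width: 0.384
```

```bash
python3 w.py w8
```

```text
16.6 [ 0.4627 -0.0877  0.0858] [[1.0, 0.001, 0.001], [0.001, -1.0, 0.0], [0.001, -0.0, -1.0]] [-0.8  0.3  6.7] 0.38401611007665454
c [299.6 254.9]
```

View pics/w8.png

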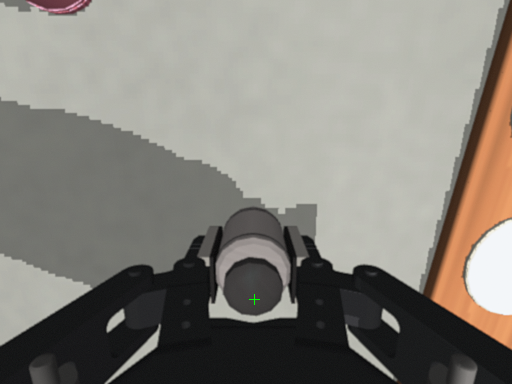

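Call:
apply_moves(moves=[[[0,0,-0.4],[0,0,0],-1],[[0,0,-1],[0,0,0],-1],[[0,0,-1.6],[0,0,0],-1],[[1,-0.45,-1.6],[0,0,0],-1],[[2.5,-1.1,-1.6],[0,0,0],-1],[[4,-1.8,-1.6],[0,0,0],-1],[[5.3,-2.36,-1.6],[0,0,0],-1],[[6.1,-2.7,-1.6],[0,0,0],-1],[[6.39,-2.85,-1.6],[0,0,0],-1],[[6.39,-2.85,-1.4],[0,0,0],-1],[[6.39,-2.85,-1.1],[0,0,0],-1],[[6.39,-2.85,-0.8],[0,0,0],-1],[[6.39,-2.85,-0.6],[0,0,0],-1],[[6.39,-2.85,-0.6],[0,0,0],-1]])

```text
t: 18.4
eef_pos: [0.6217, -0.0166, 0.0995]
tool_rot: [0.0, 1.0, 0.0, -0.0]
contact_force: [-0.2, -0.2, -2.0]
gripper_width: 0.383
```

```bash
python3 w.py w9
```

```text
18.4 [ 0.6217 -0.0166  0.0995] [[1.0, 0.0, -0.001], [0.0, -1.0, -0.0], [-0.001, 0.0, -1.0]] [-0.2 -0.2 -2. ] 0.3830596081740055
2 [ 79.8 279. ]
3 [231.6 255.1]
4 [352.9 245.7]
```

View pics/w9.png

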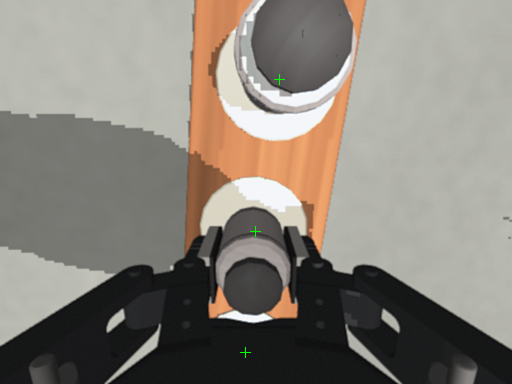

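Call:
apply_moves(moves=[[[0.02,-0.1,0],[0,0,0],-1],[[0.02,-0.1,0.04],[0,0,0],-1],[[0.02,-0.1,0.08],[0,0,0],-1],[[0.02,-0.1,0.1],[0,0,0],-1],[[0.02,-0.1,0.1],[0,0,0],-1]])

```text
t: 19.08
eef_pos: [0.6226, -0.0135, 0.0988]
tool_rot: [-0.001, 1.0, 0.0, 0.0]
contact_force: [-3.9, 0.8, 10.2]
gripper_width: 0.382
```

Call:
apply_moves(moves=[[[0,0,-0.02],[0,0,0],0.2],[[0,0,-0.02],[0,0,0],1],[[0,0,-0.02],[0,0,0],1],[[0,0,-0.02],[0,0,0],1],[[0,0,-0.8],[0,0,0],1],[[0,0,-2],[0,0,0],1],[[0,0,-3.5],[0,0,0],1],[[-1,1.2,-4.5],[0,0,0],1],[[-2.5,3.1,-4.5],[0,0,0],1],[[-4,5,-4.5],[0,0,0],1],[[-5.5,6.8,-4.5],[0,0,0],1],[[-6.9,8.48,-4.5],[0,0,0],1],[[-6.9,8.48,-4.5],[0,0,0],1],[[-6.9,8.48,-4.5],[0,0,0],1],[[-6.9,8.48,-4.5],[0,0,0],1]])

```text
t: 20.95
eef_pos: [0.4512, -0.2249, 0.2103]
tool_rot: [-0.0, 1.0, 0.002, 0.0]
contact_force: [-1.0, -0.3, -0.3]
gripper_width: 1.0
```

```bash
python3 w.py w10
```

```text
20.95 [ 0.4512 -0.2249  0.2103] [[1.0, 0.003, 0.001], [0.003, -1.0, 0.0], [0.001, -0.0, -1.0]] [-1.  -0.3 -0.3] 0.9998293645677725
c [  7.9 271.4]
d [196.9 251.6]
4 [ 50.8 446.1]
```

View pics/w10.png

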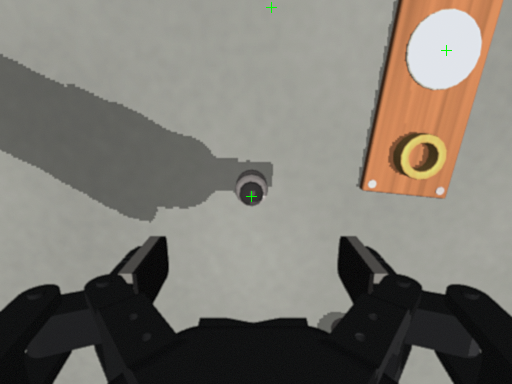

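Call:
apply_moves(moves=[[[-0.05,0,2],[0,0,0],1],[[-0.05,0,3.8],[0,0,0],1],[[-0.05,0,4.8],[0,0,0],1],[[-0.05,0,5.33],[0,0,0],1],[[-0.05,0,5.33],[0,0,0],1],[[-0.05,0,5.33],[0,0,0],-1],[[-0.05,0,5.33],[0,0,0],-1],[[-0.05,0,5.33],[0,0,0],-1],[[-0.05,0,5.33],[0,0,0],-1],[[-0.05,0,5.33],[0,0,0],-1],[[-0.05,0,5.33],[0,0,0],-1],[[-0.05,0,5.33],[0,0,0],-1]], force=45)

```text
t: 22.5
eef_pos: [0.4492, -0.2261, 0.0775]
tool_rot: [-0.0, 1.0, 0.0, 0.001]
contact_force: [-0.6, 0.8, 7.1]
gripper_width: 0.334
```

```bash
python3 w.py w11
```

```text
22.5 [ 0.4492 -0.2261  0.0775] [[1.0, 0.001, 0.001], [0.001, -1.0, 0.0], [0.001, -0.0, -1.0]] [-0.6  0.8  7.1] 0.33362295289861416
d [285.7 255.9]
```

View pics/w11.png

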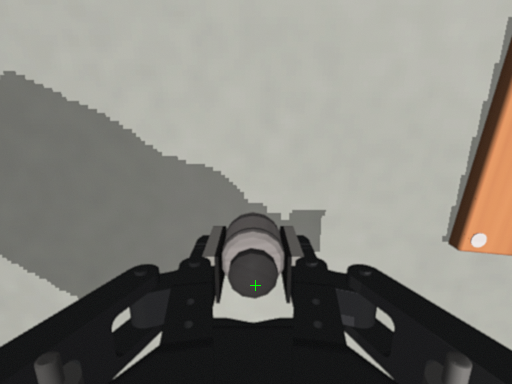

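Call:
apply_moves(moves=[[[0,0,-0.4],[0,0,0],-1],[[0,0,-1],[0,0,0],-1],[[0,0,-1.6],[0,0,0],-1],[[1,-0.74,-1.6],[0,0,0],-1],[[2.5,-1.85,-1.6],[0,0,0],-1],[[4,-2.95,-1.6],[0,0,0],-1],[[5.3,-3.9,-1.6],[0,0,0],-1],[[6.3,-4.65,-1.6],[0,0,0],-1],[[6.67,-4.92,-1.6],[0,0,0],-1],[[6.67,-4.92,-1.4],[0,0,0],-1],[[6.67,-4.92,-1.1],[0,0,0],-1],[[6.67,-4.92,-0.8],[0,0,0],-1],[[6.67,-4.92,-0.6],[0,0,0],-1],[[6.67,-4.92,-0.6],[0,0,0],-1]])

```text
t: 24.3
eef_pos: [0.6151, -0.1033, 0.0912]
tool_rot: [0.0, 1.0, 0.0, -0.0]
contact_force: [0.2, -0.3, -1.9]
gripper_width: 0.337
```

```bash
python3 w.py w12
```

```text
24.3 [ 0.6151 -0.1033  0.0912] [[1.0, 0.0, -0.001], [0.0, -1.0, -0.0], [-0.001, 0.0, -1.0]] [ 0.2 -0.3 -1.9] 0.33696822632174755
3 [ 71.7 269.4]
4 [239.6 256.2]
```

View pics/w12.png

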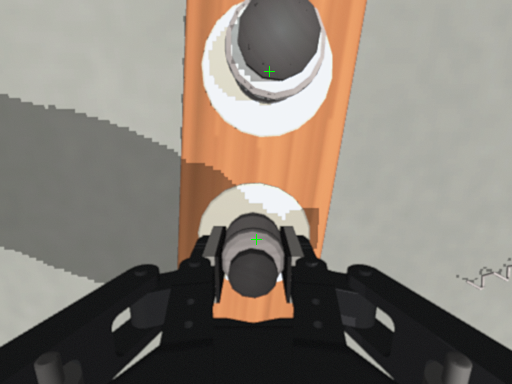

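Call:
apply_moves(moves=[[[0.05,-0.02,0],[0,0,0],-1],[[0.05,-0.02,0.04],[0,0,0],-1],[[0.05,-0.02,0.08],[0,0,0],-1],[[0.05,-0.02,0.1],[0,0,0],-1],[[0.05,-0.02,0.1],[0,0,0],-1]])

```text
t: 24.98
eef_pos: [0.617, -0.1023, 0.0905]
tool_rot: [-0.0, 1.0, 0.0, 0.0]
contact_force: [-4.6, 0.6, 9.9]
gripper_width: 0.334
```

Touched down. Release, rise straight up and retreat toward −y, where the wrist camera can look back along the row.

Call:
apply_moves(moves=[[[0,0,-0.02],[0,0,0],0.2],[[0,0,-0.02],[0,0,0],1],[[0,0,-0.02],[0,0,0],1],[[0,0,-0.02],[0,0,0],1],[[0,0,-0.8],[0,0,0],1],[[0,0,-2],[0,0,0],1],[[0,0,-4],[0,0,0],1],[[0,0,-6],[0,0,0],1],[[-1,0,-8],[0,0,0],1],[[-2,0,-10],[0,0,0],1],[[-2,0,-10],[0,0,0],1],[[-2,0,-10],[0,0,0],1]])

```text
t: 26.48
eef_pos: [0.5665, -0.1023, 0.34]
tool_rot: [-0.0, 1.0, 0.0, 0.001]
contact_force: [0.7, 0.3, -1.2]
gripper_width: 0.999
```

```bash
python3 w.py w13; python3 s.py s4; python3 - <<'E'
from h import *
for c in ['top','scene']:
    cm=cam(c)
    for n,z in [('chuck',.05),('collet',.02)]:
        for d in look_for(c,n)[:1]: print(c,n,np.round(ray(cm,d['pixel'],z),3))
E
```

```text
26.475 [ 0.5665 -0.1023  0.34  ] [[1.0, 0.001, 0.001], [0.001, -1.0, 0.001], [0.001, -0.001, -1.0]] [ 0.7  0.3 -1.2] 0.9994929970117006
c [159.5 168.4]
d [254.7 169.9]
2 [ 29.7 307. ]
3 [100.2 294.7]
4 [165.6 287.9]
top chuck [0.518 0.411 0.05 ]
top collet [ 0.563 -0.401  0.02 ]
scene chuck [0.516 0.401 0.05 ]
scene collet [ 0.556 -0.4    0.02 ]
```

View pics/s4.png

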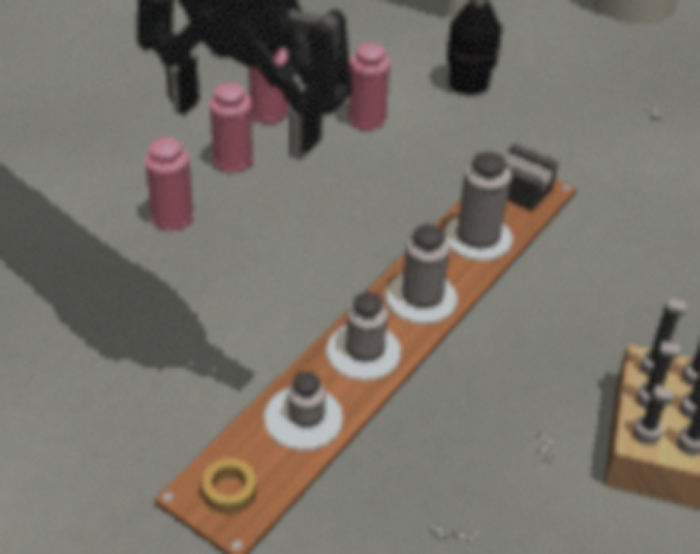

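View pics/s4t.png

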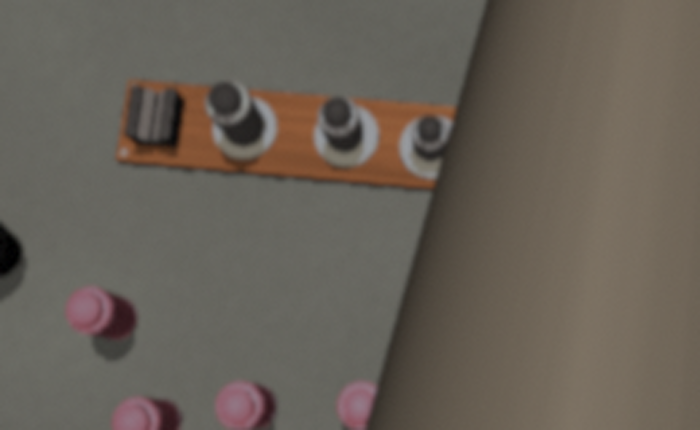

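View pics/w13.png

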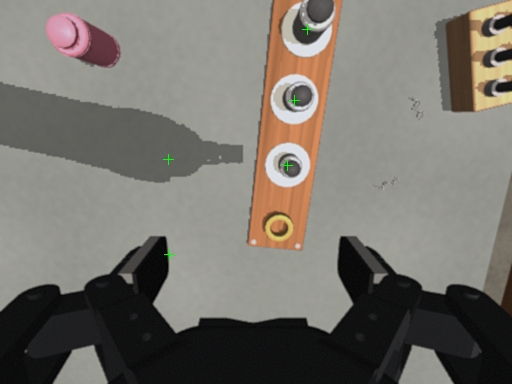

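```bash
python3 - <<'E'
from h import *
s=cam('scene')
f=700/240
for n,p,h,pad in [('a',(489,163),.094,(.6437,.1675)),('b',(429,236),.078,(.635,.068)),('c',(368,303),.062,(.6225,-.0165)),('d',(306,383),.046,(.6165,-.105))]:
    q=ray(s,[110+p[1]/f,160+p[0]/f],h+.013-.004); print(n,q.round(4),(q[:2]-pad).round(4))
E
```

```text
a [0.6463 0.1643 0.103 ] [ 0.0026 -0.0032]
b [0.6376 0.0659 0.087 ] [ 0.0026 -0.0021]
c [ 0.6251 -0.0169  0.071 ] [ 0.0026 -0.0004]
d [ 0.6192 -0.1047  0.055 ] [0.0027 0.0003]
```

All four jacks come out within about 4 mm of their pad centres, so I'm handing in.

```bash
python3 -c "
from station import *
print(hand_in())"
```

```text
the job is handed in; nothing more can be done
None
```

All four steel jacks now stand on the rack board in falling height, with the tallest on the pad next to the V-block and the shortest on the far pad by the brass ring. I lowered each one until the wrist force turned upward, then released it. The job was handed in at about 26.6 s of the 96 s allowed; `hand_in()` gives no verdict.

Last checks before handing in:
- **Position:** measured in the scene camera, each jack's axis was about 3–4 mm from its pad's centre (15 mm allowed). I picked the cap pixels by eye, and the calibration is only good to about 2 mm.
- **Upright and released:** the scene picture shows all four upright. The gripper was open and about 250 mm above where it released the last jack, with the wrist force near zero.
- **Bystanders:** the chuck and collet read within about 8 mm of where they started, which is within the detector's own scatter. The arm never worked near either of them. The pink look-alikes stand where they were.
- **Not fully confirmed:** in the final top picture the arm hid the shortest jack completely and part of the third, so those two rest on the scene and wrist views. No check failed.

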